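# Clear the damp box and hold its lid at the mark

## Robot

A 7-joint arm with a two-finger parallel gripper is mounted at the origin on the work surface. World frame = base frame: x ahead of the robot, y to its left, z up, the work surface at z = 0. Lengths are in m, angles in rad, forces in N, time in s.
With the tool pointing down it reaches from about 0.4 to 0.75 m from the base axis. Payload 19.5 kg.
Tool frame: the origin (TCP) lies between the finger pads, 19 mm behind the fingertips; this is the grasp point; z points along the fingers, y is the line along which they close (so a half turn about z gives the same grasp; the last joint's range is limited). The gripper opens to 85 mm and grips with 20 to 120 N. Pads are 22 mm wide; open, the fingers measure 114 mm over their backs; the gripper's body (76 mm by 85 mm) begins 54 mm behind the grasp point. The pads swing forward as they close: fully open they stand 13 mm farther back than shut.
Start: joints at [-1.282, 0.707, -0.028, 1.485, 0.022, 0.951, -0.075], TCP at [0.187, 0.544, 0.25] pointing down, gripper open.
Joint ranges: [-2.71, 2.71], [-0.32, 2.16], [-1.57, 1.52], [0, 2.45], [-1.46, 4.6], [0, 2.02], [-2.83, 2.83]. Speed limits (rad/s): [1.89, 1.89, 2.57, 2.57, 3.01, 3.01, 3.01].

## Interface

Orientations are given as a unit quaternion [x, y, z, w].
In Python, from station import env, cams gives the robot as it stands.
- The arm moves only by the tool servo_tool, never from a script. Its argument "targets" is a list of rows, each a list of 3 entries, a list of its own where there are three numbers: the shift along the tool's x, y, z each as a share of 40 cm, from -1 to 1, then the turn, a rotation vector about the tool's x, y, z each as a share of 2 pi rad, from -1 to 1, then the opening, from -1 (shut) to 1 (fully open). In form: [[[tx, ty, tz], [wx, wy, wz], gripper], ...]. A call has 1 to 12 rows; each row shifts and turns the commanded pose from where the row before left it, along the tool's axes as they then stand; what a row does not reach is not made up. A row lasts 1/8 s, in which the tool goes at most 62.5 mm and 10.7 degrees, less where a joint would pass 70% of its speed; a pose out of reach is approached as far as the arm can. A call with a number of a shift or a turn outside -1 to 1 is refused whole. A call with a gripper value outside its range is refused whole. The fingers move at their own pace and stop on an object; "squeeze" is the grip in N (left out, the last holds). Time passes only in rows, so rows that do not move let the fingers close. It gives the time, the measured TCP pose, the force, the opening and the grip force at its end, in the units of the state.
- env.get_state(): the state, without advancing time (a new reading comes with each control period).
- cams.get_image(name): name is "scene" or "top" or "wrist"; returns a dict with "img" (420x560x3 uint8, red, green, blue), "fx", "fy", "cx", "cy" (pixels), "k1" (the pictures are not rectified: a ray, as slopes to the right and down, at radius r is drawn at 1 + k1 r^2 times it, then the intrinsics apply), "rvec" (rotation vector, rad) and "tvec" (3), from world to camera coordinates, as OpenCV has them. Camera axes: x right, y down, z forward; pixel columns grow to the right and rows downward; lengths in m; the calibration is good to about 2 mm. A picture is of the moment at which its call begins. There is no depth.
- env.hand_in(): hands the job in; it is judged then, once.
The state is a dict: "time_s": time; "joint_positions": joint angles; "qvel": joint speeds; "tau": joint torques, N m; "tool_pos": TCP position; "orientation": TCP orientation; "force": force on the tool from outside, world axes, zero at the start; "torque": the same for the moment, N m; "finger_gap": finger opening in m; "gripper_force": force on a finger pad.
Only numpy, scipy, OpenCV 4.12 (cv2) and the standard library are available. Lean on these libraries where they do the work, as an engineer would, in place of code of your own. Each camera call takes 0.05 s, during which the arm holds its last target. There are 200 camera calls.

## Task

Take the wooden stick off the lid of the clay damp box and stand it in the open steel tin (leaning on the rim is fine). Then take the lid by its wooden handle, swing it up until it is in line with the red marker arm beside it, and finish while still gripping the handle and holding the lid still at that angle, because it falls shut if let go. Do not shift the marker arm, or disturb the jar, the bowl and the brush, or tip the tin over.

Things in the scene. Friction and masses are not known exactly. Their poses are not given: they have to be found in the camera images.
- damp_box: Wooden box fixed to the bench, 220 (x) x 260 (y) mm, 110 mm high, open at the top and covered by the lid. Origin: centre of its underside, on the bench. Its -x side is the front, roughly towards the robot; the lid's hinge runs along its +x (far) top edge. It stands anywhere in a patch of 60 x 100 mm and is turned up to 0.2 rad.
- lid (a joint): Blue lid of the damp box, a board 220 x 260 x 10 mm, 0.48 kg with its handle. Joint value in rad: 0 shut (level, its top 120 mm above the bench), growing as the front edge swings up and back about the far edge; 1.7 at the stop. The hinge is free: the lid falls shut when let go. Starts shut.
- lid_hinge (a point): Point on the lid's hinge axis, midway along it: at the far (+x) edge of the box, 110 mm above the bench (the level of the underside of the shut lid). The axis is the box's y axis; the x axis of this point turns with the lid and points from the handle to the hinge.
- handle (a point): Pale wooden block fixed on the lid near its front edge, 20 (x) x 30 (y) mm, 44 mm high above the lid. This point: centre of its foot, on the lid's top face, 195 mm from the hinge axis, midway across. Axes turn with the lid: x points to the hinge, y along the hinge, z out of the top face. Gripped across its 30 mm (fingers closing along the hinge) the tool may have any tilt.
- mark (a joint): Red marker arm by the box's -y side: a 10 mm square bar reaching from 10 to 170 mm from the hinge axis, 141 mm from the box's middle, on the same hinge axis beside a thin steel arc. In rad on the lid's scale: the lid is at the mark when both joints are equal (lid edge and red bar in one line from the side). Stiff, stays as set, between 0.55 and 0.95.
- mark_tip (a point): Free end of the red marker arm, 170 mm from the hinge axis, in the middle of the bar; its x axis points along the bar to the hinge.
- stick: Pale wooden modelling stick, a bar 200 x 20 x 18 mm, 50 g (varies), the same at both ends. Origin: centre of its underside; x along its length, y across its 20 mm width, z up through its 18 mm thickness as it lies. Starts lying flat on the lid's top, to the +y side of the handle, its length within 0.2 rad of the box's x axis.
- stick_mid (a point): Middle of the stick: 9 mm above its origin.
- tin: Open, empty steel tin, 90 mm across, 110 mm high, wall 3 mm (84 mm clear inside), bottom 4 mm thick, 0.35 kg, loose. Origin: centre of its underside. Stands on the bench to one side of the box, left or right, changing places with the jar.
- jar: Bystander: closed amber jar with a yellow cap, 66 mm across, 100 mm high. Origin: centre of its underside.
- bowl: Bystander: small blue ceramic bowl, 100 mm across, 45 mm high, on the right (-y) beyond the jar or tin. Origin: centre of its underside.
- brush: Bystander: hand brush lying on the bench on the left (+y), beyond the jar or tin. Origin: underside at its middle; x along its length.

How it is judged:
On the way:
1. the stick stands in the tin, let go and at rest (horizontal distance between stick_mid and tin below 0.042 m and z of stick_mid in the frame of tin between 0.06 and 0.112 m and (angle between stick's own x axis and vertical below 0.68 rad or angle between stick's own x axis and vertical above 2.46 rad) and angle between tin's own z axis and vertical below 0.15 rad and linear speed of stick below 0.03 m/s and contact force between the fingers and stick below 0.2 N), for 0.2 s.
At the end, for the whole second after the job is handed in: Fingers press the lid's handle over 1 N (TCP within 60 mm of its foot), lid still (0.05 rad/s) within 0.09 rad of the red arm; stick at rest and free of the fingers in the upright tin, its middle within 42 mm of the tin's axis and 60 to 112 mm above its underside, leaning at most 0.68 rad (all of step 1 and angle between the x axis of lid_hinge and the x axis of mark_tip, either way round below 0.09 rad and value of joint lid above 0.4 rad and velocity of joint lid between -0.05 and 0.05 rad/s and contact force between the fingers and lid above 1 N and distance between the grasp point and handle below 0.06 m); the arm keeps its last pose, push and grip.
It fails at once if the jar is shifted by more than 30 mm (distance of jar from where it was at the start of the episode above 0.03 m).
It fails at once if the bowl is shifted by more than 30 mm (distance of bowl from where it was at the start of the episode above 0.03 m).
It fails at once if the brush is shifted by more than 30 mm (distance of brush from where it was at the start of the episode above 0.03 m).
It fails at once if the red marker arm is shifted (tip by more than 12 mm) (distance of mark_tip from where it was at the start of the episode above 0.012 m).
It fails at once if the tin is tipped over (angle between tin's own z axis and vertical above 0.6 rad).
It also fails if it takes over 64 s, if anything falls off the work surface, if the arm or the gripper's body presses on something with over 40 N, if the wrist force passes 120 N, or if a joint passes its speed limit or range.

## Working session

There is one attempt and no reset: what is moved stays moved. The work goes in short steps, Python scripts to look and compute and a tool call to move; the robot and the scene stay as the last step left them, time stands still between calls to the robot, and variables do not carry over. Pictures are saved under pics/ and viewed, at most 11 in all, crops included, and the job is handed in when it is done.

Besides the shell and the picture viewer there is one more tool, called after "Emit:" as name(argument=value, ...) on one line, values as JSON. servo_tool: Moves the arm, as the interface text tells. Its arguments: {"type":"object","properties":{"targets":{"type":"array"},"squeeze":{"type":"number"}},"required":["targets"]}

```bash
ls; mkdir -p pics; cat > h.py <<'E'
import numpy as np, cv2
from scipy.spatial.transform import Rotation as R
from station import env, cams
def save(n,f):
    d=cams.get_image(n); cv2.imwrite(f,cv2.cvtColor(d['img'],cv2.COLOR_RGB2BGR)); d=dict(d); np.save(f[:-4]+'.npy',d,allow_pickle=True); return d
def load(f): return np.load(f,allow_pickle=True).item()
def ray(d,uv):
    K=np.array([[d['fx'],0,d['cx']],[0,d['fy'],d['cy']],[0,0,1]]); dist=np.array([d['k1'],0,0,0,0.])
    p=cv2.undistortPoints(np.array([[uv]],float),K,dist)[0,0]
    Rm=R.from_rotvec(np.ravel(d['rvec'])).as_matrix(); t=np.ravel(d['tvec'])
    v=Rm.T@np.array([p[0],p[1],1]); return -Rm.T@t, v/np.linalg.norm(v)
def onz(d,uv,z):
    c,v=ray(d,uv); return c+v*(z-c[2])/v[2]
def tri(obs):
    A=np.zeros((3,3));b=np.zeros(3)
    for d,uv in obs:
        c,v=ray(d,uv);P=np.eye(3)-np.outer(v,v);A+=P;b+=P@c
    x=np.linalg.solve(A,b); return x,[np.linalg.norm(np.cross(x-ray(d,uv)[0],ray(d,uv)[1])) for d,uv in obs]
def proj(d,X):
    K=np.array([[d['fx'],0,d['cx']],[0,d['fy'],d['cy']],[0,0,1]])
    return cv2.projectPoints(np.atleast_2d(X).astype(float),np.ravel(d['rvec']),np.ravel(d['tvec']),K,np.array([d['k1'],0,0,0,0.]))[0][:,0]
E
python3 - <<'E'
from h import *
np.set_printoptions(precision=4,suppress=True)
for n in ['scene','top']:
    d=save(n,f'pics/{n}0.png'); c,_=ray(d,(280,210)); print(n,c,d['fx'],d['k1'])
print(env.get_state())
E
```

```text
pics
scene [ 0.8786 -0.5979  0.7826] 454.7501827296635 -0.09878547996926526
top [ 0.459  -0.0033  1.3849] 477.2787194421852 -0.1555430491302092
{'time_s': 0.1, 'joint_positions': array([-1.2817,  0.707 , -0.0276,  1.4849,  0.022 ,  0.9509, -0.0755]), 'qvel': array([-0.0007, -0.0005, -0.0001, -0.0016,  0.0007, -0.0001, -0.0011]), 'tau': array([  0.0016, -88.4278,   1.2356, -23.6454,   0.0168,   0.0051,
        -0.    ]), 'tool_pos': array([0.1867, 0.5436, 0.2496]), 'orientation': array([ 0.1646,  0.9864, -0.0005, -0.0001]), 'force': array([-0.351 , -0.9206,  0.497 ]), 'torque': array([-0.0067, -0.0065, -0.04  ]), 'gripper_force': 0.0, 'finger_gap': 0.08520775118201547}
```

View pics/scene0.png

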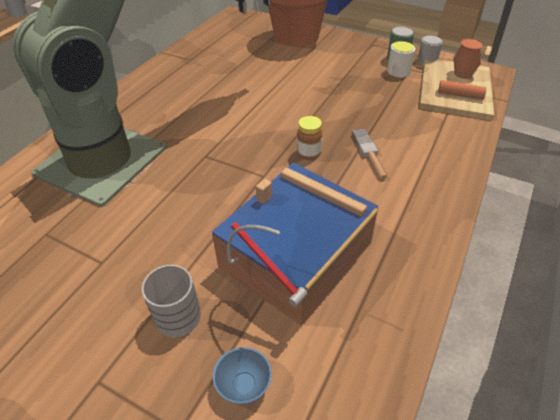

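View pics/top0.png

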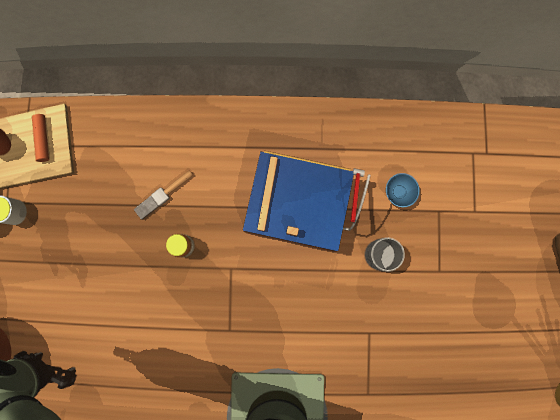

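The scene view shows the stick from (285,173) to (362,210), the handle at (264,192), the red arm from (234,226) to (297,295) and the tin rim at (170,286). In the top view the stick runs from (269,157) to (263,231), with the handle at (293,231) and the tin at (387,254). I'll enlarge both for accurate pixel positions.

```bash
python3 - <<'E'
import cv2
a=cv2.imread('pics/top0.png')[140:290,235:435]; cv2.imwrite('pics/topc.png',cv2.resize(a,None,fx=4,fy=4,interpolation=cv2.INTER_CUBIC))
a=cv2.imread('pics/scene0.png')[155:350,135:395]; cv2.imwrite('pics/scenec.png',cv2.resize(a,None,fx=3,fy=3,interpolation=cv2.INTER_CUBIC))
E
```

```text
(no output)
```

View pics/topc.png

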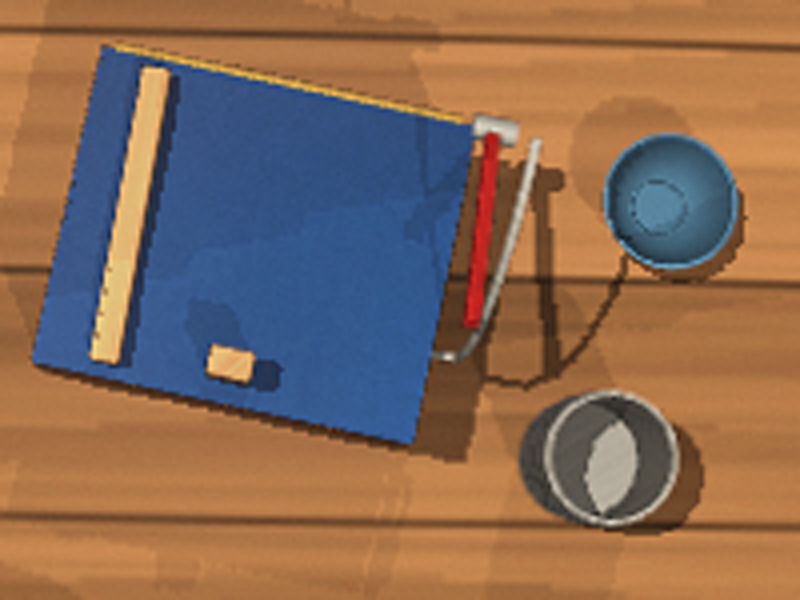

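View pics/scenec.png

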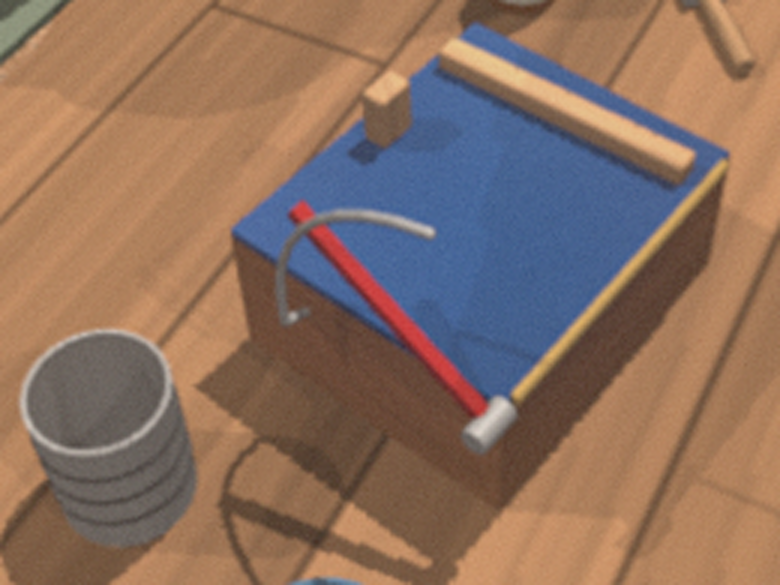

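Crops: the lid corners in the top crop are (103,45), (475,122), (413,443) and (33,362). The stick ends are at (156,68) and (105,361), the tin rim centre at (612,458) and the marker tip at (472,326). In the scene crop the lid corners are (478,25), (728,155), (497,405) and (235,235), the stick ends on its top face at (453,47) and (685,163), the tip at (300,212) and the tin rim centre at (97,393).

```bash
cat > fit.py <<'E'
from h import *
from scipy.optimize import least_squares
np.set_printoptions(precision=4,suppress=True)
T=load('pics/top0.npy');S=load('pics/scene0.npy')
t=lambda x,y:((x+.5)/4-.5+235,(y+.5)/4-.5+140)
s=lambda x,y:((x+.5)/3-.5+135,(y+.5)/3-.5+155)
Rz=lambda a:np.array([[np.cos(a),-np.sin(a),0],[np.sin(a),np.cos(a),0],[0,0,1]])
def P(nm,a,b): x,e=tri([(T,t(*a)),(S,s(*b))]); print(nm,x,np.array(e)); return x
def model(p):
    x,y,a,m,hz=p; o=np.array([x,y,0]); f=lambda v:o+Rz(a)@np.array(v)
    tip=f([.11-.17*np.cos(m),-.141,.11+.17*np.sin(m)])
    hd=f([.11-.195,0,.164])
    return [f(v) for v in [(.11,.13,hz),(.11,-.13,hz),(-.11,-.13,hz),(-.11,.13,hz)]]+[tip,hd]
to=[t(*q) for q in [(103,45),(475,122),(413,443),(33,362),(472,326),(230,363)]]
so=[s(*q) for q in [(728,155),(500,405),(235,235),(478,25),(299,210),(388,88)]]
r=least_squares(lambda p:np.r_[(proj(T,model(p))-to).ravel(),(proj(S,model(p))-so).ravel()],[.6,0,-.2,.7,.12])
if __name__=='__main__':
    print('box x y yaw mark lidz',r.x,'\n',r.fun.reshape(2,-1,2)); print('handle',model(r.x)[5])
    P('lid c0',(103,45),(728,155))
    a=P('stick near',(105,360),(455,47)); b=P('stick far',(156,69),(685,163)); print('len',np.linalg.norm(b-a),(a+b)/2,np.arctan2(*(b-a)[1::-1]))
    P('tin rim',(612,458),(97,393)); P('tip',(472,326),(299,210)); P('handle top',(230,363),(388,88))
    print('jar',onz(T,(178,245),.1))
E
python3 fit.py
```

```text
box x y yaw mark lidz [ 0.6182 -0.0471 -0.1923  0.5794  0.1175] 
 [[[-1.0052 -0.6367]
  [-0.0991  0.0079]
  [-0.5821 -0.4108]
  [-1.2313 -0.6233]
  [-0.7798 -1.4814]
  [-0.3308 -0.8772]]

 [[ 0.9074 -0.1363]
  [ 0.8064  1.8996]
  [-2.0111 -0.798 ]
  [-1.2291 -0.0217]
  [-1.6327 -0.1521]
  [-0.8708 -0.2437]]]
handle [ 0.5347 -0.0309  0.164 ]
lid c0 [0.7493 0.0568 0.1187] [0.0004 0.0004]
stick near [0.5388 0.052  0.1353] [0.0048 0.0048]
stick far [0.7297 0.0202 0.1357] [0.0004 0.0004]
len 0.19355658981285961 [0.6342 0.0361 0.1355] -0.16491477022970735
tin rim [ 0.4777 -0.29    0.1077] [0.0018 0.0018]
tip [ 0.5588 -0.1795  0.2019] [0.0034 0.0034]
handle top [ 0.5343 -0.0307  0.1627] [0.002 0.002]
jar [0.4904 0.2748 0.1   ]
```

```bash
cat > plan.py <<'E'
from h import *
np.set_printoptions(precision=4,suppress=True)
def down(az,tilt=0.):
    """tool z down, closing axis level & perpendicular to heading az; tilt>0 swings tool z from down to heading"""
    f=np.array([np.cos(az),np.sin(az),0]);l=np.array([-np.sin(az),np.cos(az),0]);Z=np.array([0,0,1.])
    z=-np.cos(tilt)*Z+np.sin(tilt)*f; return np.c_[np.cross(l,z),l,z]
def cur(): 
    s=env.get_state(); return np.array(s['tool_pos']),R.from_quat(s['orientation']).as_matrix()
def plan(p0,R0,p1,R1,g,n=None,dec=3):
    rv=R.from_matrix(R0.T@R1).as_rotvec()
    n=n or max(int(np.ceil(np.linalg.norm(p1-p0)/.058)),int(np.ceil(np.linalg.norm(rv)/.17)),1)
    p,Q=p0.copy(),R0.copy(); out=[]
    for k in range(1,n+1):
        pt=p0+(p1-p0)*k/n; Qt=R0@R.from_rotvec(rv*k/n).as_matrix()
        a=np.round(Q.T@(pt-p)/.4,dec); w=np.round(R.from_matrix(Q.T@Qt).as_rotvec()/(2*np.pi),dec)
        p=p+Q@a*.4; Q=Q@R.from_rotvec(w*2*np.pi).as_matrix(); out.append([[float(v) for v in a+0.],[float(v) for v in w+0.],g])
    print(n,str(out).replace(' ','')); return p,Q
E
python3 - <<'E'
from plan import *; from fit import T,S,t,s
a=onz(T,t(105,360),.138);b=onz(T,t(156,69),.138);print(a,b,np.linalg.norm(b-a))
a2=onz(S,s(453,47),.138);b2=onz(S,s(685,163),.138);print(a2,b2)
az=np.arctan2(*(b-a)[1::-1]);u=(b-a)/np.linalg.norm(b-a);g=(a+b)/2+.063*u;print(az,g)
p,Q=cur(); p,Q=plan(p,Q,np.array([g[0],g[1],.22]),down(az),1)
plan(p,Q,np.array([g[0],g[1],.143]),down(az),1)
E
```

```text
[0.5345 0.0494 0.138 ] [0.7288 0.02   0.138 ] 0.19658752973893623
[0.5428 0.0514 0.138 ] [0.7306 0.0182 0.138 ]
-0.1500148830192133 [0.6939 0.0253 0.138 ]
13 [[[-0.125,-0.063,0.006],[0.0,0.0,-0.002],1],[[-0.123,-0.064,0.006],[0.0,0.0,-0.002],1],[[-0.124,-0.065,0.005],[0.0,0.0,-0.003],1],[[-0.121,-0.068,0.006],[0.0,0.0,-0.002],1],[[-0.121,-0.07,0.006],[0.0,0.0,-0.002],1],[[-0.12,-0.071,0.006],[0.0,0.0,-0.002],1],[[-0.119,-0.073,0.005],[0.0,0.0,-0.002],1],[[-0.118,-0.074,0.006],[0.0,0.0,-0.003],1],[[-0.117,-0.076,0.006],[0.0,0.0,-0.002],1],[[-0.116,-0.078,0.006],[0.0,0.0,-0.002],1],[[-0.115,-0.079,0.005],[0.0,0.0,-0.002],1],[[-0.114,-0.08,0.006],[0.0,0.0,-0.003],1],[[-0.112,-0.083,0.006],[0.0,0.0,-0.002],1]]
2 [[[0.0,0.0,0.096],[0.0,0.0,0.0],1],[[0.0,0.0,0.096],[0.0,0.0,0.0],1]]
```

Emit:
servo_tool(targets=[[[-0.125,-0.063,0.006],[0,0,-0.002],1],[[-0.123,-0.064,0.006],[0,0,-0.002],1],[[-0.124,-0.065,0.005],[0,0,-0.003],1],[[-0.121,-0.068,0.006],[0,0,-0.002],1],[[-0.121,-0.07,0.006],[0,0,-0.002],1],[[-0.12,-0.071,0.006],[0,0,-0.002],1],[[-0.119,-0.073,0.005],[0,0,-0.002],1],[[-0.118,-0.074,0.006],[0,0,-0.003],1],[[-0.117,-0.076,0.006],[0,0,-0.002],1],[[-0.116,-0.078,0.006],[0,0,-0.002],1],[[-0.115,-0.079,0.005],[0,0,-0.002],1],[[-0.114,-0.08,0.006],[0,0,-0.003],1]], squeeze=40)

```text
time_s: 1.6
tool_pos: [0.6561, 0.064, 0.2222]
orientation: [0.08, 0.997, 0.0, -0.0]
force: [-0.3, 0.5, 0.3]
finger_gap: 0.0856
gripper_force: 0.0
```

Emit:
servo_tool(targets=[[[-0.112,-0.083,0.006],[0,0,-0.002],1],[[0,0,0],[0,0,0],1],[[0,0,0],[0,0,0],1]])

```text
time_s: 1.98
tool_pos: [0.6936, 0.0261, 0.2195]
orientation: [0.074, 0.997, 0.0, -0.001]
force: [0.3, 0.8, 0.2]
finger_gap: 0.0851
gripper_force: 0.0
```

```bash
python3 - <<'E'
from plan import *
p,Q=cur(); print(p,env.get_state()['joint_positions'])
W=save('wrist','pics/w1.png')
plan(p,Q,np.array([.6939,.0253,.143]),down(-.155),1)
print(proj(W,[[.7288,.02,.138],[.6939,.0253,.138]]))
E
```

```text
[0.6936 0.0261 0.2195] [-0.0168  0.9518 -0.1899  0.9916  0.1643  1.2123  1.2363]
2 [[[-0.001,-0.001,0.096],[0.0,0.0,0.001],1],[[0.0,-0.001,0.095],[0.0,0.0,0.0],1]]
[[274.0132 277.8535]
 [274.1252 226.9954]]
```

View pics/w1.png

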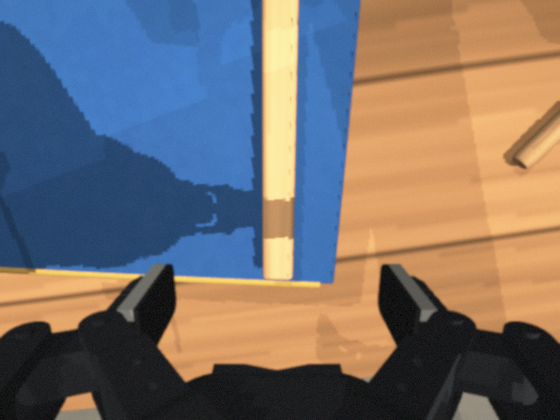

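The wrist view shows the stick's far end at (279,279), about 5 px right of where I predicted, so the stick lies about 3 mm towards +y and is well aligned. I'll go down with that correction and close.

Emit:
servo_tool(targets=[[[0,0.004,0.096],[0,0,0],1],[[0,0.002,0.095],[0,0,0],1],[[0,0,0],[0,0,0],1],[[0,0,0],[0,0,0],-1],[[0,0,0],[0,0,0],-1],[[0,0,0],[0,0,0],-1],[[0,0,0],[0,0,0],-1],[[0,0,0],[0,0,0],-1],[[0,0,0],[0,0,0],-1]], squeeze=50)

```text
time_s: 3.15
tool_pos: [0.6946, 0.0279, 0.1444]
orientation: [0.074, 0.997, 0.0, 0.0]
force: [-1.5, -0.4, 7.0]
finger_gap: 0.0186
gripper_force: 49.4
```

```bash
python3 - <<'E'
from plan import *
p,Q=cur(); s=env.get_state(); print(p,s['finger_gap'],s['gripper_force'],s['force'])
az=-.55; lam=np.radians(25)
# lift
p1=np.array([.60,-.02,.32]); p,Q=plan(p,Q,np.array([p[0],p[1],.26]),Q,-1)
# via: tool tilted, stick upright beside box, high
f=np.array([np.cos(az),np.sin(az),0]);Z=np.array([0,0,1.]); up=np.sin(lam)*f+np.cos(lam)*Z
R1=down(az,np.pi/2-lam)
tin=np.array([.478,-.290,0])
bot=tin-.022*f+.012*Z          # bottom-end centre of stick at placing
grip=bot+.163*up               # stick centre at grip; TCP is 13 mm back along tool z
tcp=grip-.013*R1[:,2]; print('place tcp',tcp,'pre',tcp+.12*Z)
p,Q=plan(p,Q,tcp+.13*Z,R1,-1)
plan(p,Q,tcp,R1,-1)
E
```

```text
[0.6946 0.0279 0.1444] 0.018590890955084285 49.35333430767059 [-1.4957 -0.4371  6.9784]
2 [[[0.0,0.0,-0.145],[0.0,0.0,0.0],-1],[[0.0,0.0,-0.144],[0.0,0.0,0.0],-1]]
place tcp [ 0.5079 -0.3083  0.1652] pre [ 0.5079 -0.3083  0.2852]
8 [[[0.042,-0.113,-0.011],[0.005,-0.022,0.007],-1],[[0.036,-0.114,-0.013],[0.004,-0.022,0.007],-1],[[0.028,-0.117,-0.014],[0.005,-0.023,0.007],-1],[[0.021,-0.117,-0.014],[0.004,-0.022,0.008],-1],[[0.013,-0.12,-0.014],[0.005,-0.022,0.007],-1],[[0.007,-0.12,-0.011],[0.004,-0.022,0.007],-1],[[-0.001,-0.12,-0.009],[0.005,-0.023,0.007],-1],[[-0.006,-0.12,-0.005],[0.004,-0.022,0.007],-1]]
3 [[[0.098,0.0,0.046],[0.0,0.0,0.0],-1],[[0.098,0.0,0.046],[0.0,0.0,0.0],-1],[[0.098,-0.001,0.046],[0.0,0.0,0.0],-1]]
```

Emit:
servo_tool(targets=[[[0,0,-0.145],[0,0,0],-1],[[0,0,-0.145],[0,0,0],-1],[[0,0,-0.145],[0,0,0],-1],[[0,0,-0.145],[0,0,0],-1],[[0,0,0],[0,0,0],-1]])

```text
time_s: 3.78
tool_pos: [0.695, 0.0281, 0.38]
orientation: [0.074, 0.997, 0.001, 0.003]
force: [0.2, -0.1, -0.9]
finger_gap: 0.0187
gripper_force: 49.2
```

```bash
cat > place.py <<'E'
from plan import *
p,Q=cur(); s=env.get_state(); print(p,s['finger_gap'],s['gripper_force'],s['force'])
az=-.55; lam=np.radians(25); R1=down(az,np.pi/2-lam); tcp=np.array([.5079,-.3083,.1652]);Z=np.array([0,0,1.])
E
python3 - <<'E'
from place import *
plan(p,Q,tcp+.215*Z,R1,-1,n=10)
E
```

```text
[0.695  0.0281 0.38  ] 0.0187271192109923 49.189379811286926 [ 0.2126 -0.0665 -0.8658]
10 [[[0.034,-0.09,0.0],[0.004,-0.018,0.006],-1],[[0.03,-0.091,-0.002],[0.003,-0.017,0.005],-1],[[0.027,-0.093,-0.003],[0.004,-0.018,0.006],-1],[[0.023,-0.093,-0.004],[0.004,-0.018,0.006],-1],[[0.019,-0.094,-0.004],[0.003,-0.018,0.005],-1],[[0.016,-0.095,-0.004],[0.004,-0.017,0.006],-1],[[0.012,-0.096,-0.003],[0.004,-0.018,0.006],-1],[[0.008,-0.095,-0.001],[0.003,-0.018,0.005],-1],[[0.005,-0.097,-0.001],[0.004,-0.017,0.006],-1],[[0.001,-0.096,0.002],[0.004,-0.018,0.006],-1]]
```

Emit:
servo_tool(targets=[[[0.034,-0.09,0.0],[0.004,-0.018,0.006],-1],[[0.03,-0.091,-0.002],[0.003,-0.017,0.005],-1],[[0.027,-0.093,-0.003],[0.004,-0.018,0.006],-1],[[0.023,-0.093,-0.004],[0.004,-0.018,0.006],-1],[[0.019,-0.094,-0.004],[0.003,-0.018,0.005],-1],[[0.016,-0.095,-0.004],[0.004,-0.017,0.006],-1],[[0.012,-0.096,-0.003],[0.004,-0.018,0.006],-1],[[0.008,-0.095,-0.001],[0.003,-0.018,0.005],-1],[[0.005,-0.097,-0.001],[0.004,-0.017,0.006],-1],[[0.001,-0.096,0.002],[0.004,-0.018,0.006],-1],[[0,0,0],[0,0,0],-1],[[0,0,0],[0,0,0],-1]])

```text
time_s: 5.28
tool_pos: [0.5535, -0.3015, 0.4657]
orientation: [0.235, 0.86, -0.133, 0.433]
force: [-0.2, 0.5, -1.0]
finger_gap: 0.0187
gripper_force: 49.5
```

```bash
python3 - <<'E'
from place import *
print(s['joint_positions'],Q,R1)
plan(p,Q,tcp+.1*Z,R1,-1)
d=save('scene','pics/s2.png');a=d['img'][20:400,60:560];t=save('top','pics/t2.png')
im=np.vstack([cv2.resize(d['img'][100:400,60:460],(533,400)),])
im2=cv2.resize(t['img'][150:300,320:420],(267,400))
cv2.imwrite('pics/m2.png',cv2.cvtColor(np.hstack([im,im2]),cv2.COLOR_RGB2BGR))
E
```

```text
[ 0.5535 -0.3015  0.4657] 0.018674747531919726 49.49641406536102 [-0.2218  0.4962 -0.9824]
[0.1252 0.3329 0.3711 1.895  0.5275 0.0007 0.9266] [[-0.5146  0.5201  0.6817]
 [ 0.2899  0.8538 -0.4325]
 [-0.8069 -0.0249 -0.5902]] [[-0.3603  0.5227  0.7726]
 [ 0.2209  0.8525 -0.4737]
 [-0.9063  0.     -0.4226]]
4 [[[0.115,-0.015,0.056],[0.0,-0.008,0.001],-1],[[0.117,-0.016,0.051],[-0.001,-0.008,0.001],-1],[[0.119,-0.018,0.044],[0.0,-0.007,0.001],-1],[[0.121,-0.017,0.04],[-0.001,-0.008,0.001],-1]]
```

View pics/m2.png

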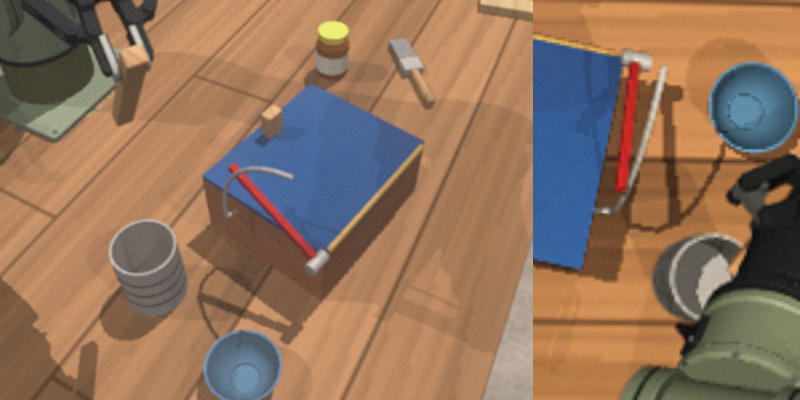

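The picture shows the stick held near the robot's side, the lid now clear, and the tin at (148,265) undisturbed. Joint 6 is at its limit of 0, so the tool can't tilt further outward. I'll fit the kinematics from the recorded poses and choose a reachable sideways heading.

```bash
cat > kin.py <<'E'
from plan import *
from scipy.optimize import least_squares
import itertools
D=[([-1.2817,.707,-.0276,1.4849,.022,.9509,-.0755],[.1867,.5436,.2496],[.1646,.9864,-.0005,-.0001]),
([-.0168,.9518,-.1899,.9916,.1643,1.2123,1.2363],[.6936,.0261,.2195],[.074,.997,0,-.001]),
([.1252,.3329,.3711,1.895,.5275,.0007,.9266],[.5535,-.3015,.4657],[.235,.86,-.133,.433])]
E=lambda ax,a:R.from_rotvec(a*np.eye(3)[ax]).as_matrix()
Tz=np.array([0,0,1.])
def fk(q,k,sg):
    h,L1,L2,L3,c=k
    A=E(2,-q[0]);p=h*Tz
    A=A@E(1,q[1]);p=p+A@Tz*L1
    A=A@E(2,sg[0]*q[2])@E(1,q[3]);p=p+A@Tz*L2
    A=A@E(2,sg[1]*q[4])@E(1,q[5]);p=p+A@Tz*L3
    return p,A@E(2,sg[2]*q[6]+c)
def res(q,k,sg,p1,R1):
    p,A=fk(q,k,sg);return np.r_[p-p1,.3*R.from_matrix(A.T@R1).as_rotvec()]
best=min((least_squares(lambda k:np.concatenate([res(q,k,sg,np.array(p),R.from_quat(o).as_matrix()) for q,p,o in D]),[.34,.4,.4,.3,c]) for sg in [0] for c in [0]),key=lambda r:r.cost) if 0 else None
c=[]
for sg in itertools.product([1,-1],repeat=3):
    for c0 in [0,1.57,3.1,-1.57]:
        r=least_squares(lambda k:np.concatenate([res(q,k,sg,np.array(p),R.from_quat(o).as_matrix()) for q,p,o in D]),[.34,.4,.4,.3,c0]);c.append((r.cost,sg,r.x))
cost,SG,KX=min(c,key=lambda v:v[0])
lo=np.array([-2.71,-.32,-1.57,0,-1.46,0,-2.83]);hi=np.array([2.71,2.16,1.52,2.45,4.6,2.02,2.83])
def ik(p1,R1,q0,n=20):
    rng=np.random.default_rng(0);b=None
    for i in range(n):
        x0=np.clip(q0 if i==0 else q0+rng.normal(0,.7,7),lo+.06,hi-.06)
        r=least_squares(lambda q:np.r_[res(q,KX,SG,p1,R1),.0005*(q-q0)],x0,bounds=(lo+.05,hi-.05))
        e=np.linalg.norm(res(r.x,KX,SG,p1,R1))
        if b is None or r.cost<b[0]: b=(r.cost,e,r.x)
    return b
E
python3 - <<'E'
from kin import *
print(cost,SG,KX)
q0=np.array(env.get_state()['joint_positions'])
tin=np.array([.478,-.290,0])
for lam in [25,32]:
  for az in [-.55,-.9,-1.2,-1.5]:
    l=np.radians(lam);f=np.array([np.cos(az),np.sin(az),0]);up=np.sin(l)*f+np.cos(l)*Tz;R1=down(az,np.pi/2-l)
    tcp=tin-.022*f+.012*Tz+.163*up-.013*R1[:,2]
    for dz in [0,.2]:
        b=ik(tcp+dz*Tz,R1,q0); print(lam,az,dz,tcp,'err',b[1],b[2])
E
```

```text
0.0014762807909876213 (-1, -1, -1) [0.3158 0.5255 0.2844 0.3013 1.5704]
25 -0.55 0 [ 0.5079 -0.3083  0.1652] err 0.044145163867511765 [ 0.9458  1.2149 -0.8604  2.4     2.8008  1.5142 -0.8221]
25 -0.55 0.2 [ 0.5079 -0.3083  0.1652] err 0.0023760019119073053 [ 1.0811  0.701  -1.044   2.4     2.5226  1.1228 -0.8234]
25 -0.9 0 [ 0.4998 -0.3175  0.1652] err 0.019169165723277225 [ 0.497   1.1174 -0.4159  2.4     2.4306  1.6103 -1.4752]
25 -0.9 0.2 [ 0.4998 -0.3175  0.1652] err 8.449071140562098e-06 [ 0.5435  0.5658 -0.4096  2.3316  2.2884  1.0841 -1.1799]
25 -1.2 0 [ 0.4907 -0.3227  0.1652] err 8.372469352001472e-06 [ 0.2557  1.0714 -0.1563  2.2965  2.1447  1.368  -1.6909]
25 -1.2 0.2 [ 0.4907 -0.3227  0.1652] err 8.60645797746564e-06 [ 0.12    0.5821  0.0886  2.1662  1.92    0.9139 -1.1811]
25 -1.5 0 [ 0.4805 -0.325   0.1652] err 9.337170238832782e-06 [-0.0521  1.0736  0.3104  2.0623  1.7516  0.8622 -1.5966]
25 -1.5 0.2 [ 0.4805 -0.325   0.1652] err 1.8342462991061242e-06 [-0.4752  1.0037  1.3487  1.9489  0.1276  0.1795  0.2803]
32 -0.55 0 [ 0.5235 -0.3179  0.1571] err 0.01115129670802903
[... 207 characters left out ...]
8  0.1571] err 7.67790048259505e-06 [ 0.6218  1.0783 -0.5221  2.3764  2.4603  1.4767 -1.3322]
32 -0.9 0.2 [ 0.5112 -0.3318  0.1571] err 9.151930565830928e-06 [ 0.5924  0.5322 -0.3895  2.1969  2.1877  0.8341 -1.0026]
32 -1.2 0 [ 0.4973 -0.3397  0.1571] err 8.245899020252233e-06 [ 0.3655  1.0104 -0.2233  2.2293  2.1611  1.2166 -1.5313]
32 -1.2 0.2 [ 0.4973 -0.3397  0.1571] err 9.658753618104348e-06 [ 0.1448  0.5563  0.1692  2.0677  1.8172  0.6941 -0.9955]
32 -1.5 0 [ 0.4818 -0.3432  0.1571] err 9.746793894602638e-06 [ 0.0622  1.0128  0.2357  2.0365  1.7754  0.7942 -1.4999]
32 -1.5 0.2 [ 0.4818 -0.3432  0.1571] err 1.7575018357249637e-06 [-0.3772  0.8902  1.2131  1.8901  0.1977  0.2474  0.2823]
```

```bash
cat > tgt.py <<'E'
from kin import *
az=-1.35;l=np.radians(28);tin=np.array([.478,-.290,0])
f=np.array([np.cos(az),np.sin(az),0]);up=np.sin(l)*f+np.cos(l)*Tz;R1=down(az,np.pi/2-l)
tcp=tin-.022*f+.012*Tz+.163*up-.013*R1[:,2]
E
python3 - <<'E'
from tgt import *
s=env.get_state();q=np.array(s['joint_positions']);p,Q=cur()
way=[(np.array([.50,-.28,.43]),down(-1.1,.45)),(tcp+.2*Tz,R1),(tcp,R1)]
for pw,Rw in way:
    rv=R.from_matrix(Q.T@Rw).as_rotvec(); n=int(max(np.ceil(np.linalg.norm(rv)/.15),np.ceil(np.linalg.norm(pw-p)/.05)))
    for k in range(1,n+1):
        b=ik(p+(pw-p)*k/n,Q@R.from_rotvec(rv*k/n).as_matrix(),q,1); q=b[2]; print(round(b[1],4),q)
    p,Q=plan(p,Q,pw,Rw,-1,n=n); print(tcp)
E
```

```text
0.0 [0.24   0.3183 0.2541 1.8452 0.4484 0.1741 0.9524]
0.0 [0.2104 0.3275 0.256  1.7727 0.3938 0.3617 0.9009]
0.0 [0.1948 0.3461 0.257  1.694  0.3376 0.5416 0.8565]
0.0 [0.1903 0.3726 0.26   1.6122 0.2814 0.7129 0.8159]
0.0 [0.1957 0.4054 0.2651 1.5296 0.2261 0.8757 0.7769]
5 [[[0.031,-0.005,-0.012],[0.011,0.015,0.014],-1],[[0.032,-0.008,-0.009],[0.011,0.016,0.014],-1],[[0.032,-0.011,-0.006],[0.01,0.015,0.014],-1],[[0.031,-0.014,-0.001],[0.011,0.016,0.015],-1],[[0.029,-0.017,0.003],[0.011,0.015,0.014],-1]]
[ 0.4874 -0.332   0.162 ]
0.0 [0.0699 0.4159 0.3931 1.6547 0.3661 0.7055 0.5902]
0.0 [-0.0874  0.4616  0.5879  1.7698  0.5067  0.5379  0.3835]
0.0 [-0.2575  0.5645  0.8516  1.8727  0.5919  0.3525  0.2067]
0.0 [-0.3779  0.727   1.1064  1.9605  0.5809  0.1544  0.1   ]
0.0 [-0.336   0.7656  0.9668  2.0296  1.6277  0.2953 -1.0508]
5 [[[-0.004,-0.017,0.039],[0.006,-0.02,0.006],-1],[[0.001,-0.016,0.041],[0.005,-0.02,0.006],-1],[[0.006,-0.015,0.04],[0.006,-0.02,0.005],-1],[[0.009,-0.014,0.04],[0.005,-0.02,0.006],-1],[[0.015,-0.012,0.038],[0.006,-0.02,0.006],-1]]
[ 0.4874 -0.332   0.162 ]
0.0 [-0.2602  0.7981  0.8125  2.08    1.849   0.4066 -1.3275]
0.0 [-0.1981  0.8528  0.6951  2.1197  1.978   0.5035 -1.5173]
0.0 [-0.1504  0.922   0.6063  2.1476  2.0619  0.5882 -1.6642]
0.0 [-0.1147  0.9999  0.5385  2.163   2.1174  0.6621 -1.7829]
0.0 [-0.0887  1.0829  0.4866  2.1655  2.1525  0.7253 -1.8796]
5 [[[0.088,0.0,0.047],[0.0,0.0,0.0],-1],[[0.088,0.0,0.047],[0.0,0.0,0.0],-1],[[0.089,0.0,0.047],[0.0,0.0,0.0],-1],[[0.088,0.0,0.047],[0.0,0.0,0.0],-1],[[0.088,0.0,0.047],[0.0,0.0,0.0],-1]]
[ 0.4874 -0.332   0.162 ]
```

```bash
python3 - <<'E'
from tgt import *
p,Q=cur()
p,Q=plan(p,Q,np.array([.50,-.28,.40]),down(-1.6,.4),-1,n=9)
E
```

```text
9 [[[0.024,-0.002,-0.002],[0.011,0.009,0.015],-1],[[0.024,-0.005,0.0],[0.012,0.009,0.015],-1],[[0.023,-0.007,0.001],[0.011,0.009,0.015],-1],[[0.023,-0.009,0.003],[0.011,0.008,0.015],-1],[[0.021,-0.01,0.005],[0.012,0.009,0.015],-1],[[0.02,-0.012,0.007],[0.011,0.009,0.015],-1],[[0.018,-0.014,0.009],[0.012,0.009,0.015],-1],[[0.016,-0.014,0.011],[0.011,0.009,0.015],-1],[[0.015,-0.015,0.013],[0.011,0.009,0.015],-1]]
```

Emit:
servo_tool(targets=[[[0.024,-0.002,-0.002],[0.011,0.009,0.015],-1],[[0.024,-0.005,0],[0.012,0.009,0.015],-1],[[0.023,-0.007,0.001],[0.011,0.009,0.015],-1],[[0.023,-0.009,0.003],[0.011,0.008,0.015],-1],[[0.021,-0.01,0.005],[0.012,0.009,0.015],-1],[[0.02,-0.012,0.007],[0.011,0.009,0.015],-1],[[0.018,-0.014,0.009],[0.012,0.009,0.015],-1],[[0.016,-0.014,0.011],[0.011,0.009,0.015],-1],[[0.015,-0.015,0.013],[0.011,0.009,0.015],-1],[[0,0,0],[0,0,0],-1]])

```text
time_s: 6.62
tool_pos: [0.5001, -0.2807, 0.3999]
orientation: [0.702, 0.683, -0.142, 0.139]
force: [0.2, -0.4, -1.6]
finger_gap: 0.0187
gripper_force: 49.5
```

```bash
python3 - <<'E'
from tgt import *
p,Q=cur();q=np.array(env.get_state()['joint_positions']);print(p,q,R.from_matrix(Q.T@down(-1.6,.4)).as_rotvec())
pw=tcp+.2*Tz;rv=R.from_matrix(Q.T@R1).as_rotvec();n=9
for k in range(1,n+1):
    b=ik(p+(pw-p)*k/n,Q@R.from_rotvec(rv*k/n).as_matrix(),q,1); q=b[2]; print(round(b[1],4),q)
plan(p,Q,pw,R1,-1,n=n)
E
```

```text
[ 0.5001 -0.2807  0.3999] [-0.0582  0.5784  0.6301  1.4153  0.0377  1.0653  0.4181] [0.0017 0.0003 0.0015]
0.0 [-0.0498  0.5695  0.658   1.4629  0.093   0.9713  0.4398]
0.0 [-0.1023  0.5733  0.7024  1.5353  0.1519  0.8663  0.4033]
0.0 [-0.1567  0.5847  0.7566  1.6078  0.2111  0.7588  0.3611]
0.0 [-0.2127  0.6056  0.8227  1.6803  0.2686  0.6476  0.3151]
0.0 [-0.2693  0.6384  0.9018  1.7524  0.3208  0.5308  0.2683]
0.0 [-0.3236  0.6855  0.9931  1.8237  0.3627  0.4063  0.2254]
0.0 [-0.3712  0.748   1.0923  1.894   0.3891  0.2731  0.1909]
0.0 [-0.4075  0.8248  1.1922  1.9628  0.3962  0.1322  0.1685]
0.0 [-0.3477  0.7778  0.9983  2.0295  1.6301  0.2682 -1.0564]
9 [[[-0.009,-0.003,0.015],[-0.003,-0.012,-0.003],-1],[[-0.008,-0.004,0.016],[-0.003,-0.012,-0.004],-1],[[-0.007,-0.004,0.016],[-0.003,-0.012,-0.003],-1],[[-0.005,-0.004,0.017],[-0.003,-0.012,-0.003],-1],[[-0.004,-0.005,0.017],[-0.003,-0.012,-0.004],-1],[[-0.002,-0.006,0.017],[-0.003,-0.012,-0.003],-1],[[-0.001,-0.005,0.017],[-0.003,-0.012,-0.003],-1],[[0.0,-0.006,0.017],[-0.003,-0.012,-0.003],-1],[[0.002,-0.007,0.017],[-0.003,-0.012,-0.004],-1]]
```

```bash
cat > route.py <<'E'
from tgt import *
def tgtp(az,l,off=.022):
    f=np.array([np.cos(az),np.sin(az),0]);up=np.sin(l)*f+np.cos(l)*Tz;R1=down(az,np.pi/2-l)
    return tin-off*f+.012*Tz+.163*up-.013*R1[:,2],R1
def walk(q,p,Q,way):
    tr=[]
    for pw,Rw in way:
        rv=R.from_matrix(Q.T@Rw).as_rotvec(); n=int(max(np.ceil(np.linalg.norm(rv)/.12),np.ceil(np.linalg.norm(pw-p)/.03),1))
        for k in range(1,n+1):
            b=ik(p+(pw-p)*k/n,Q@R.from_rotvec(rv*k/n).as_matrix(),q,1); tr.append(np.r_[b[2],b[1],np.abs(b[2]-q).max()]); q=b[2]
        p,Q=pw,Rw
    return np.array(tr)
E
python3 - <<'E'
from route import *
p,Q=cur();q=np.array(env.get_state()['joint_positions']);
for azf in [-1.2,-1.5,-1.9]:
  for lam in [.5,.58]:
    pf,Rf=tgtp(azf,lam)
    for azv,tv,zv in [(azf,.4,.36),(-2.2,.6,.36),(-2.2,.9,.36),(-2.6,.8,.36)]:
        t=walk(q,p,Q,[(np.array([.48,-.30,zv]),down(azv,tv)),(pf+.18*Tz,Rf),(pf,Rf)])
        print(azf,lam,azv,tv,'err',t[:,7].max().round(3),'step',t[:,8].max().round(2),'q6min',t[:,5].min().round(2),t[-1,:7])
E
```

```text
-1.2 0.5 -1.2 0.4 err 0.0 step 1.62 q6min 0.06 [ 0.1049  1.0378  0.1982  2.2638  2.2901  1.0261 -1.8286]
-1.2 0.5 -2.2 0.6 err 0.0 step 1.31 q6min 0.12 [ 0.0535  1.049   0.2961  2.2638  2.3381  0.9637 -1.8969]
-1.2 0.5 -2.2 0.9 err 0.0 step 1.23 q6min 0.13 [ 0.0438  1.0516  0.3147  2.2638  2.3482  0.9521 -1.9108]
-1.2 0.5 -2.6 0.8 err 0.0 step 1.2 q6min 0.14 [ 0.0432  1.0518  0.3158  2.2638  2.3488  0.9514 -1.9116]
-1.2 0.58 -1.2 0.4 err 0.0 step 1.25 q6min 0.05 [ 0.1279  1.0028  0.244   2.2156  2.3436  0.8743 -1.7959]
-1.2 0.58 -2.2 0.6 err 0.0 step 0.81 q6min 0.05 [ 0.1259  1.0032  0.2478  2.2156  2.3457  0.872  -1.7988]
-1.2 0.58 -2.2 0.9 err 0.0 step 1.07 q6min 0.16 [ 0.1041  1.0083  0.2893  2.2156  2.3699  0.8471 -1.8318]
-1.2 0.58 -2.6 0.8 err 0.0 step 0.97 q6min 0.05 [ 0.0988  1.0096  0.2993  2.2156  2.3761  0.8411 -1.8401]
-1.5 0.5 -1.5 0.4 err 0.0 step 1.37 q6min 0.05 [-0.237   1.1672  0.7805  2.0509  1.9103  0.3744 -1.768 ]
-1.5 0.5 -2.2 0.6 err 0.0 step 1.17 q6min 0.05 [-0.2372  1.1673  0.7809  2.0509  1.9106  0.3741 -1.7684]
-1.5 0.5 -2.2 0.9 err 0.0 step 1.11 q6min 0.05 
[... 730 characters left out ...]
min 0.53 [-0.2902  1.2833  0.9979  1.7347  0.2447  0.5297 -0.3345]
-1.9 0.5 -2.2 0.9 err 0.0 step 0.18 q6min 0.53 [-0.2878  1.2798  0.9901  1.7347  0.2603  0.5316 -0.3492]
-1.9 0.5 -2.6 0.8 err 0.0 step 0.15 q6min 0.54 [-0.281   1.2701  0.968   1.7347  0.3039  0.5377 -0.3902]
-1.9 0.58 -1.9 0.4 err 0.0 step 0.08 q6min 0.48 [-0.2453  1.2462  0.985   1.7494  0.1658  0.4798 -0.2254]
-1.9 0.58 -2.2 0.6 err 0.0 step 0.12 q6min 0.49 [-0.2309  1.2267  0.9399  1.7494  0.2637  0.4891 -0.3176]
-1.9 0.58 -2.2 0.9 err 0.0 step 0.18 q6min 0.49 [-0.2353  1.2325  0.9536  1.7494  0.2345  0.4859 -0.2902]
-1.9 0.58 -2.6 0.8 err 0.0 step 0.15 q6min 0.49 [-0.2297  1.2252  0.9364  1.7494  0.271   0.49   -0.3245]
```

```bash
python3 - <<'E'
from route import *
p,Q=cur();q=np.array(env.get_state()['joint_positions']);
for azf in [-1.65,-1.7,-1.75,-1.8]:
    pf,Rf=tgtp(azf,.5,.024);pf=pf+.013*Tz
    t=walk(q,p,Q,[(np.array([.48,-.30,.38]),down(-1.9,.5)),(pf+.15*Tz,Rf),(pf,Rf)])
    print(azf,pf,'err',t[:,7].max().round(3),'step',t[:,8].max().round(2),'q6min',t[:,5].min().round(2),t[-1,:7])
    if azf==-1.75:
        a,b=plan(p,Q,pf+.15*Tz,Rf,-1,n=10);plan(a,b,pf,Rf,-1,n=6)
E
```

```text
-1.65 [ 0.4746 -0.3326  0.1743] err 0.0 step 0.13 q6min 0.15 [-0.3558  1.2895  1.1046  1.9359  0.2563  0.1504 -0.2184]
-1.7 [ 0.4725 -0.3324  0.1743] err 0.0 step 0.12 q6min 0.23 [-0.3474  1.2829  1.0859  1.896   0.254   0.2323 -0.2384]
-1.75 [ 0.4704 -0.3321  0.1743] err 0.0 step 0.12 q6min 0.31 [-0.3377  1.2778  1.0689  1.8559  0.2448  0.3123 -0.2514]
10 [[[-0.005,-0.007,0.022],[0.002,-0.011,0.002],-1],[[-0.003,-0.007,0.023],[0.001,-0.01,0.002],-1],[[-0.002,-0.006,0.023],[0.002,-0.011,0.001],-1],[[0.0,-0.007,0.023],[0.002,-0.011,0.002],-1],[[0.001,-0.006,0.024],[0.001,-0.01,0.002],-1],[[0.003,-0.006,0.023],[0.002,-0.011,0.002],-1],[[0.004,-0.005,0.023],[0.002,-0.011,0.002],-1],[[0.006,-0.006,0.022],[0.001,-0.01,0.002],-1],[[0.007,-0.005,0.023],[0.002,-0.011,0.001],-1],[[0.009,-0.005,0.022],[0.002,-0.011,0.002],-1]]
6 [[[0.055,0.0,0.03],[0.0,0.0,0.0],-1],[[0.055,0.0,0.03],[0.0,0.0,0.0],-1],[[0.055,0.0,0.029],[0.0,0.0,0.0],-1],[[0.054,0.0,0.03],[0.0,0.0,0.0],-1],[[0.055,0.0,0.03],[0.0,0.0,0.0],-1],[[0.055,0.0,0.03],[0.0,0.0,0.0],-1]]
-1.8 [ 0.4683 -0.3316  0.1743] err 0.0 step 0.1 q6min 0.39 [-0.3264  1.2735  1.0522  1.8154  0.2365  0.3906 -0.2652]
```

Emit:
servo_tool(targets=[[[-0.005,-0.007,0.022],[0.002,-0.011,0.002],-1],[[-0.003,-0.007,0.023],[0.001,-0.01,0.002],-1],[[-0.002,-0.006,0.023],[0.002,-0.011,0.001],-1],[[0,-0.007,0.023],[0.002,-0.011,0.002],-1],[[0.001,-0.006,0.024],[0.001,-0.01,0.002],-1],[[0.003,-0.006,0.023],[0.002,-0.011,0.002],-1],[[0.004,-0.005,0.023],[0.002,-0.011,0.002],-1],[[0.006,-0.006,0.022],[0.001,-0.01,0.002],-1],[[0.007,-0.005,0.023],[0.002,-0.011,0.001],-1],[[0.009,-0.005,0.022],[0.002,-0.011,0.002],-1],[[0,0,0],[0,0,0],-1]])

```text
time_s: 8.0
tool_pos: [0.4707, -0.3312, 0.3238]
orientation: [0.658, 0.552, -0.393, 0.327]
force: [-0.0, 0.2, 0.7]
finger_gap: 0.0188
gripper_force: 49.5
```

```bash
python3 - <<'E'
from route import *
p,Q=cur();q=np.array(env.get_state()['joint_positions']);pf,Rf=tgtp(-1.75,.5,.024);pf=pf+.013*Tz
print(p,pf,q,R.from_matrix(Q.T@Rf).as_rotvec())
plan(p,Q,pf,Rf,-1,n=6)
d=save('scene','pics/s3.png');t=save('top','pics/t3.png')
bot=p-.163*-Q[:,0]*1+.013*Q[:,2]; print('pred bottom',bot,proj(d,bot),proj(t,bot))
im=cv2.resize(d['img'][80:380,60:460],(533,400));im2=cv2.resize(t['img'][150:300,320:420],(267,400))
cv2.imwrite('pics/m3.png',cv2.cvtColor(np.hstack([im,im2]),cv2.COLOR_RGB2BGR))
E
```

```text
[ 0.4707 -0.3312  0.3238] [ 0.4704 -0.3321  0.1743] [-0.3986  1.0238  1.1194  1.7917  0.3558  0.5401 -0.1472] [-0.0001  0.0026  0.0045]
6 [[[0.055,0.0,0.03],[0.0,0.0,0.0],-1],[[0.054,0.0,0.03],[0.0,0.0,0.0],-1],[[0.055,0.001,0.03],[0.0,0.0,0.0],-1],[[0.054,0.0,0.03],[0.0,0.0,0.0],-1],[[0.055,0.0,0.03],[0.0,0.0,0.001],-1],[[0.054,0.0,0.03],[0.0,0.0,0.0],-1]]
pred bottom [ 0.4818 -0.2658  0.1744] [[168.8342 253.9777]] [[383.6058 251.5539]]
```

View pics/m3.png

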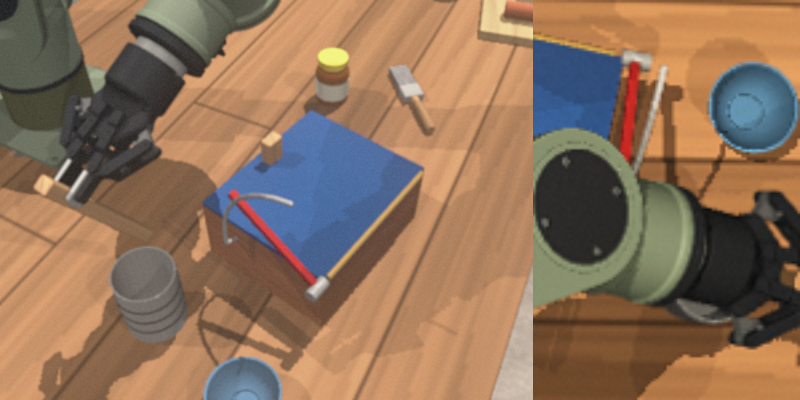

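The stick's lower end shows at about (155,235) in the picture, which is (172,256) in the full image and matches the prediction of (169,254) over the tin. I'll go down and check the force.

Emit:
servo_tool(targets=[[[0.055,0,0.03],[0,0,0],-1],[[0.054,0,0.03],[0,0,0],-1],[[0.055,0.001,0.03],[0,0,0],-1],[[0,0,0],[0,0,0],-1]])

```text
time_s: 8.6
tool_pos: [0.4706, -0.3324, 0.2499]
orientation: [0.66, 0.551, -0.392, 0.327]
force: [0.0, 0.1, -0.3]
finger_gap: 0.0185
gripper_force: 49.5
```

Emit:
servo_tool(targets=[[[0.027,0,0.015],[0,0,0],-1],[[0.027,0,0.015],[0,0,0],-1],[[0.027,0,0.015],[0,0,0.001],-1],[[0,0,0],[0,0,0],-1]])

```text
time_s: 9.1
tool_pos: [0.4703, -0.3329, 0.2123]
orientation: [0.662, 0.548, -0.392, 0.328]
force: [-0.5, -0.3, 0.4]
finger_gap: 0.0186
gripper_force: 49.5
```

Emit:
servo_tool(targets=[[[0.027,0,0.015],[0,0,0],-1],[[0.027,0,0.015],[0,0,0],-1],[[0.027,0,0.015],[0,0,0],-1],[[0,0,0],[0,0,0],-1],[[0,0,0],[0,0,0],-1]])

```text
time_s: 9.72
tool_pos: [0.4705, -0.3334, 0.1763]
orientation: [0.662, 0.548, -0.392, 0.329]
force: [-0.1, 0.7, -0.0]
finger_gap: 0.0186
gripper_force: 49.5
```

```bash
python3 - <<'E'
from route import *
p,Q=cur();q=np.array(env.get_state()['joint_positions']);print(p,q)
d=save('scene','pics/s4.png')
cv2.imwrite('pics/m4.png',cv2.cvtColor(cv2.resize(d['img'][120:360,60:380],(800,600)),cv2.COLOR_RGB2BGR))
E
```

```text
[ 0.4705 -0.3334  0.1763] [-0.3655  1.3001  1.049   1.8646  0.2597  0.3227 -0.3145]
```

View pics/m4.png

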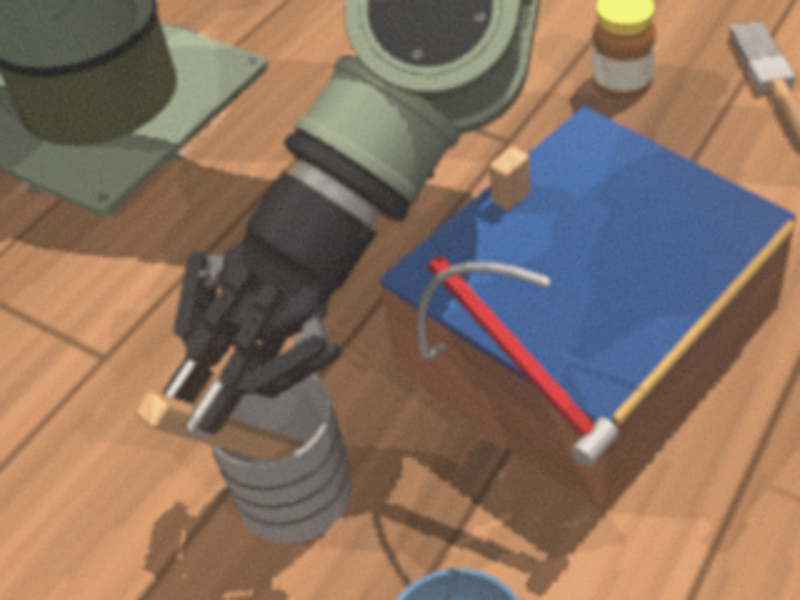

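The stick's lower end is inside the tin and the force readings are near zero. I'll lower it 12 mm more, open and back out along the tool axis.

Emit:
servo_tool(targets=[[[0.013,0,0.007],[0,0,0],-1],[[0.013,0,0.007],[0,0,0],-1],[[0,0,0],[0,0,0],-1],[[0,0,0],[0,0,0],-0.4],[[0,0,0],[0,0,0],-0.2],[[0,0,0],[0,0,0],0],[[0,0,0],[0,0,0],0.1],[[0,0,0],[0,0,0],0.1],[[0,0,0],[0,0,0],0.1]])

```text
time_s: 10.9
tool_pos: [0.4706, -0.3333, 0.1642]
orientation: [0.662, 0.548, -0.392, 0.328]
force: [0.9, 0.3, 0.5]
finger_gap: 0.047
gripper_force: 0.0
```

Emit:
servo_tool(targets=[[[0,0,-0.04],[0,0,0],0.1],[[0,0,-0.06],[0,0,0],0.1],[[0,0,-0.08],[0,0,0],0.1],[[0,0,-0.08],[0,0,0],0.1],[[0,0,-0.06],[0,0,0],0.1],[[-0.1,0,-0.04],[0,0,0],0.1],[[-0.1,0,-0.04],[0,0,0],0.1],[[0,0,0],[0,0,0],0.1]])

```text
time_s: 11.9
tool_pos: [0.4887, -0.2322, 0.3136]
orientation: [0.663, 0.548, -0.39, 0.329]
force: [0.1, -0.5, -0.9]
finger_gap: 0.047
gripper_force: 0.0
```

```bash
python3 - <<'E'
from route import *
p,Q=cur();q=np.array(env.get_state()['joint_positions']);print(p,q)
d=save('scene','pics/s5.png')
cv2.imwrite('pics/m5.png',cv2.cvtColor(cv2.resize(d['img'][120:360,60:380],(800,600)),cv2.COLOR_RGB2BGR))
E
```

```text
[ 0.4887 -0.2322  0.3136] [-0.5733  1.0457  1.1015  1.7581  0.2911  0.7178 -0.2149]
```

View pics/m5.png

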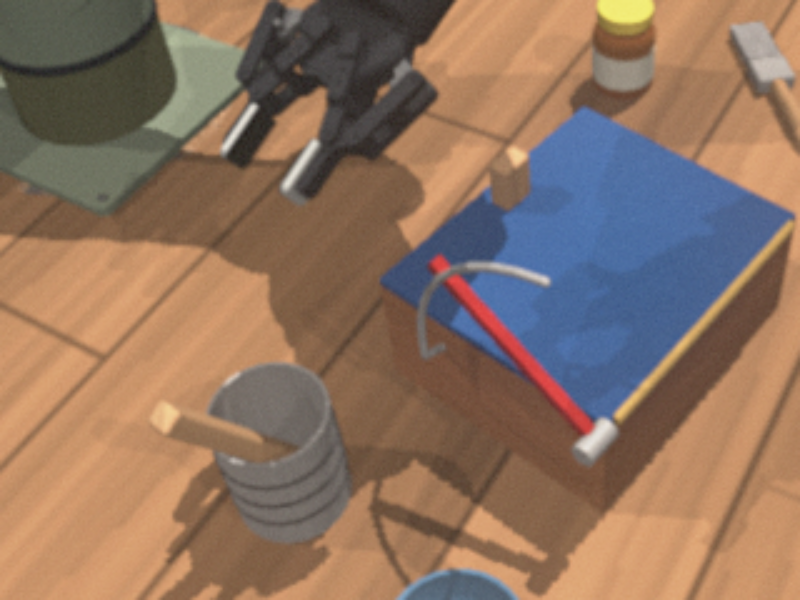

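The stick stands in the tin, leaning on its rim, with its top at (162,412). The tin is upright and the marker hasn't moved. Next is the handle.

```bash
cat > lid.py <<'E'
from route import *
from fit import r as F
x,y,yaw,mark,_=F.x
H=np.array([x,y,0])+E(2,yaw)@np.array([.11,0,.11])
def hpose(th,tilt,hgt=.03):
    # lid-frame: x to hinge, z out of top; foot is 195 mm from axis, 10 mm above underside
    L=E(2,yaw)@E(1,th)   # +th about y: -x end goes up
    return H+L@np.array([-.195,0,.01+hgt]),down(yaw,tilt)
E
python3 - <<'E'
from lid import *
p,Q=cur();q=np.array(env.get_state()['joint_positions'])
print(H,mark,hpose(0,.3)[0],hpose(mark,-.28)[0])
p1,R1=hpose(0,.3);pre=p1-.13*R1[:,2]
way=[(p+np.array([0,.05,.06]),Q),(pre+.06*Tz,R1),(p1,R1)]+[hpose(k*mark/4,.3-k*mark/4) for k in range(1,5)]
t=walk(q,p,Q,way);print(t[:,7].max(),t[:,8].max(),t[:,5].min(),t[::6,:7])
a,b=plan(p,Q,way[0][0],way[0][1],.5,n=2);a,b=plan(a,b,*way[1],.5,n=12)
E
```

```text
[ 0.7261 -0.0681  0.11  ] 0.5794276051732152 [ 0.5347 -0.0309  0.15  ] [ 0.5875 -0.0411  0.2502]
5.2245396402656636e-05 0.26197106032174666 0.05000000000000001 [[-0.5732  0.9954  1.1149  1.7116  0.3095  0.7823 -0.1748]
 [-0.707   0.7279  0.9921  1.8416  0.4453  0.6782  0.0297]
 [-0.4947  0.4337  0.5756  1.9606  0.4484  0.5056  0.5389]
 [ 0.0266  0.4178 -0.013   1.9347  0.1205  0.4965  1.2961]
 [ 0.0087  0.7348  0.0399  2.065   0.4065  0.05    1.0093]
 [ 0.2027  0.805  -0.2846  1.3682  0.1955  1.1307  1.2712]]
2 [[[-0.036,-0.011,-0.09],[0.0,0.0,0.0],0.5],[[-0.037,-0.011,-0.09],[0.0,0.0,0.0],0.5]]
12 [[[0.023,-0.004,-0.025],[-0.013,0.008,-0.016],0.5],[[0.024,0.0,-0.024],[-0.014,0.008,-0.017],0.5],[[0.024,0.004,-0.023],[-0.013,0.008,-0.016],0.5],[[0.026,0.009,-0.02],[-0.013,0.008,-0.017],0.5],[[0.025,0.013,-0.019],[-0.014,0.008,-0.016],0.5],[[0.024,0.018,-0.016],[-0.013,0.009,-0.016],0.5],[[0.024,0.02,-0.013],[-0.013,0.008,-0.017],0.5],[[0.021,0.025,-0.01],[-0.014,0.008,-0.016],0.5],[[0.019,0.027,-0.007],[-0.013,0.008,-0.017],0.5],[[0.017,0.029,-0.004],[-0.013,0.008,-0.016],0.5],[[0.014,0.031,0.0],[-0.014,0.008,-0.017],0.5],[[0.01,0.032,0.003],[-0.013,0.008,-0.016],0.5]]
```

```bash
python3 - <<'E'
from lid import *
p,Q=cur();q=np.array(env.get_state()['joint_positions'])
for ti in [0.,.1]:
    p1,R1=hpose(0,ti);pre=p1-.13*R1[:,2]
    way=[(p+np.array([0,.05,.06]),Q),(pre+.06*Tz,R1),(p1,R1)]+[hpose(k*mark/4,ti-k*mark/4) for k in range(1,5)]
    t=walk(q,p,Q,way);print(ti,t[:,7].max(),t[:,8].max(),t[:,5].min(),t[::5,:7])
    a,b=plan(p,Q,way[1][0],way[1][1],.5,n=12)
E
```

```text
0.0 0.002248301307384668 0.1865635869016521 0.6067586329917335 [[-0.5732  0.9954  1.1149  1.7116  0.3095  0.7823 -0.1748]
 [-0.6491  0.7784  0.9959  1.7196  0.3615  0.8227  0.0541]
 [-0.4813  0.5545  0.6559  1.724   0.3093  0.7977  0.5251]
 [-0.1489  0.5012  0.2635  1.59    0.0766  0.9508  1.1496]
 [ 0.0171  0.6095  0.0764  1.5594 -0.0528  0.9748  1.4877]
 [ 0.0277  0.7919  0.0575  1.745  -0.0717  0.6068  1.5051]
 [ 0.0674  0.9219  0.0443  1.1458 -0.0684  1.4359  1.5004]]
12 [[[0.015,0.002,-0.04],[-0.011,0.011,-0.019],0.5],[[0.018,0.006,-0.04],[-0.011,0.011,-0.018],0.5],[[0.019,0.012,-0.037],[-0.011,0.011,-0.019],0.5],[[0.02,0.016,-0.034],[-0.011,0.012,-0.018],0.5],[[0.021,0.021,-0.032],[-0.011,0.011,-0.019],0.5],[[0.02,0.025,-0.03],[-0.011,0.011,-0.018],0.5],[[0.019,0.029,-0.025],[-0.011,0.011,-0.019],0.5],[[0.016,0.033,-0.023],[-0.011,0.011,-0.019],0.5],[[0.014,0.037,-0.019],[-0.011,0.012,-0.018],0.5],[[0.011,0.039,-0.015],[-0.011,0.011,-0.019],0.5],[[0.007,0.041,-0.012],[-0.011,0.011,-0.018],0.5],[[0.003,0.042,-0.009],[-0.01,0.011,-0.019],0.5]]
0.1 8.221466503859318e-07 0.18766265
[... 319 characters left out ...]
4586]
 [ 0.0378  0.765   0.0356  1.7475 -0.0373  0.6025  1.4718]
 [ 0.0785  0.9069  0.0159  1.1253 -0.0463  1.4426  1.4822]]
12 [[[0.015,-0.001,-0.04],[-0.012,0.01,-0.018],0.5],[[0.018,0.004,-0.04],[-0.012,0.01,-0.018],0.5],[[0.02,0.009,-0.037],[-0.011,0.01,-0.018],0.5],[[0.02,0.014,-0.036],[-0.012,0.011,-0.017],0.5],[[0.021,0.019,-0.033],[-0.012,0.01,-0.018],0.5],[[0.021,0.023,-0.03],[-0.012,0.01,-0.018],0.5],[[0.02,0.028,-0.026],[-0.011,0.01,-0.018],0.5],[[0.018,0.032,-0.024],[-0.012,0.01,-0.018],0.5],[[0.015,0.035,-0.02],[-0.012,0.01,-0.018],0.5],[[0.013,0.038,-0.016],[-0.012,0.011,-0.018],0.5],[[0.009,0.04,-0.013],[-0.012,0.01,-0.018],0.5],[[0.004,0.042,-0.009],[-0.011,0.01,-0.018],0.5]]
```

Start tilt of 0.1 works, so I'll use that path.

Emit:
servo_tool(targets=[[[0.015,-0.001,-0.04],[-0.012,0.01,-0.018],0.5],[[0.018,0.004,-0.04],[-0.012,0.01,-0.018],0.5],[[0.02,0.009,-0.037],[-0.011,0.01,-0.018],0.5],[[0.02,0.014,-0.036],[-0.012,0.011,-0.017],0.5],[[0.021,0.019,-0.033],[-0.012,0.01,-0.018],0.5],[[0.021,0.023,-0.03],[-0.012,0.01,-0.018],0.5],[[0.02,0.028,-0.026],[-0.011,0.01,-0.018],0.5],[[0.018,0.032,-0.024],[-0.012,0.01,-0.018],0.5],[[0.015,0.035,-0.02],[-0.012,0.01,-0.018],0.5],[[0.013,0.038,-0.016],[-0.012,0.011,-0.018],0.5],[[0.009,0.04,-0.013],[-0.012,0.01,-0.018],0.5],[[0.004,0.042,-0.009],[-0.011,0.01,-0.018],0.5]])

```text
time_s: 13.45
tool_pos: [0.5218, -0.028, 0.338]
orientation: [0.093, 0.995, -0.005, 0.047]
force: [-0.8, -0.2, -0.3]
finger_gap: 0.0638
gripper_force: 0.0
```

Emit:
servo_tool(targets=[[[0,0,0],[0,0,0],0.5],[[0,0,0],[0,0,0],0.5]])

```text
time_s: 13.7
tool_pos: [0.5218, -0.0293, 0.3377]
orientation: [0.096, 0.994, -0.007, 0.048]
force: [0.8, -0.3, 0.2]
finger_gap: 0.0637
gripper_force: 0.0
```

```bash
python3 - <<'E'
from lid import *
p,Q=cur();s=env.get_state();print(p,s['joint_positions'])
p1,R1=hpose(0,.1);pre=p1-.06*R1[:,2];print(R.from_matrix(Q.T@R1).as_rotvec())
a,b=plan(p,Q,pre,R1,.5);plan(a,b,p1,R1,.5,n=3)
W=save('wrist','pics/w6.png')
f=hpose(0,0,0)[0];Lb=E(2,yaw)
print(proj(W,[f+Lb@np.array(v) for v in [(.01,.015,.044),(.01,-.015,.044),(-.01,-.015,.044),(-.01,.015,.044)]]))
E
```

```text
[ 0.5218 -0.0293  0.3377] [-0.0102  0.4869 -0.0155  1.6138  0.0409  0.9477  1.3322]
[-0.0053 -0.003  -0.0002]
3 [[[0.005,0.001,0.107],[0.0,0.0,0.0],0.5],[[0.004,0.002,0.106],[-0.001,0.0,0.0],0.5],[[0.005,0.0,0.107],[0.0,0.0,0.0],0.5]]
3 [[[0.0,0.0,0.05],[0.0,0.0,0.0],0.5],[[-0.001,0.0,0.05],[0.0,0.0,0.0],0.5],[[0.0,0.0,0.05],[0.0,0.0,0.0],0.5]]
[[294.3424 199.4928]
 [260.8565 199.4178]
 [260.504  177.8889]
 [294.7889 177.9594]]
```

View pics/w6.png

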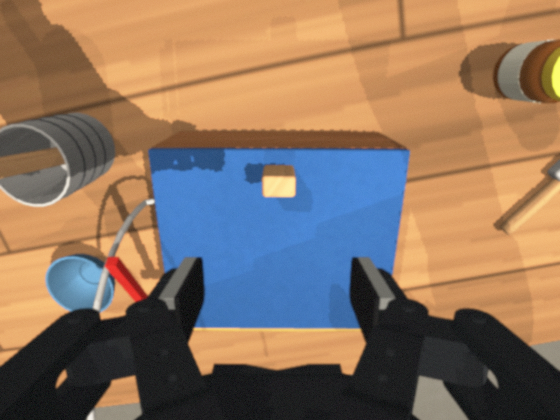

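The wrist view shows the handle top at about (262–296, 168–197), centred and within 2–3 px of the prediction sideways. I'll go down and grip.

Emit:
servo_tool(targets=[[[0.005,0.001,0.107],[0,0,0],0.5],[[0.004,0.003,0.106],[-0.001,0,0],0.5],[[0.005,0.001,0.107],[0,0,0],0.5],[[0,0,0.05],[0,0,0],0.5],[[-0.001,0,0.05],[0,0,0],0.5],[[0,0,0.05],[0,0,0],0.5],[[0,0,0],[0,0,0],0.5],[[0,0,0],[0,0,0],-1],[[0,0,0],[0,0,0],-1],[[0,0,0],[0,0,0],-1],[[0,0,0],[0,0,0],-1],[[0,0,0],[0,0,0],-1]], squeeze=60)

```text
time_s: 15.25
tool_pos: [0.5352, -0.0312, 0.1518]
orientation: [0.096, 0.994, -0.004, 0.049]
force: [-5.0, -8.0, 13.2]
finger_gap: 0.0291
gripper_force: 59.3
```

```bash
python3 - <<'E'
from lid import *
p,Q=cur();s=env.get_state();print(p,s['finger_gap'],s['gripper_force'],s['force'])
# rotate the actual grasp rigidly about the hinge axis
ax=E(2,yaw)[:,1];n=12;th=mark/n
P,A=p.copy(),Q.copy();out=[]
for k in range(1,n+1):
    M=R.from_rotvec(ax*th*k).as_matrix();pt=H+M@(p-H);Qt=M@Q
    a=np.round(A.T@(pt-P)/.4,3);w=np.round(R.from_matrix(A.T@Qt).as_rotvec()/(2*np.pi),3)
    P=P+A@a*.4;A=A@R.from_rotvec(w*2*np.pi).as_matrix();out.append([list(map(float,a+0.)),list(map(float,w+0.)),-1])
print(str(out).replace(' ',''),P,pt)
E
```

```text
[ 0.5352 -0.0312  0.1518] 0.029122529702454023 59.34574842453003 [-4.9816 -7.9617 13.1913]
[[[-0.008,0.0,-0.023],[0.0,0.008,0.0],-1],[[-0.008,0.0,-0.022],[0.0,0.007,0.0],-1],[[-0.008,0.0,-0.023],[0.0,0.008,0.0],-1],[[-0.008,0.0,-0.023],[0.0,0.008,0.0],-1],[[-0.007,0.0,-0.022],[0.0,0.007,0.0],-1],[[-0.008,0.0,-0.023],[0.0,0.008,0.0],-1],[[-0.008,0.0,-0.023],[0.0,0.008,0.0],-1],[[-0.008,0.0,-0.022],[0.0,0.007,0.0],-1],[[-0.008,0.0,-0.023],[0.0,0.008,0.0],-1],[[-0.008,0.0,-0.023],[0.0,0.008,0.0],-1],[[-0.008,0.0,-0.022],[0.0,0.008,0.0],-1],[[-0.008,0.0,-0.023],[0.0,0.007,0.0],-1]] [ 0.589  -0.0418  0.2513] [ 0.5888 -0.0417  0.2515]
```

Emit:
servo_tool(targets=[[[-0.008,0,-0.023],[0,0.008,0],-1],[[-0.008,0,-0.022],[0,0.007,0],-1],[[-0.008,0,-0.023],[0,0.008,0],-1],[[-0.008,0,-0.023],[0,0.008,0],-1],[[0,0,0],[0,0,0],-1]])

```text
time_s: 15.88
tool_pos: [0.5466, -0.0334, 0.188]
orientation: [0.095, 0.994, 0.005, -0.049]
force: [-6.2, -6.7, 0.4]
finger_gap: 0.0287
gripper_force: 61.4
```

Emit:
servo_tool(targets=[[[-0.007,0,-0.022],[0,0.007,0],-1],[[-0.008,0,-0.023],[0,0.008,0],-1],[[-0.008,0,-0.023],[0,0.008,0],-1],[[-0.008,0,-0.022],[0,0.007,0],-1],[[0,0,0],[0,0,0],-1]])

```text
time_s: 16.5
tool_pos: [0.5644, -0.037, 0.2211]
orientation: [0.094, 0.985, 0.014, -0.143]
force: [-5.7, -6.6, 1.4]
finger_gap: 0.029
gripper_force: 61.4
```

Emit:
servo_tool(targets=[[[-0.008,0,-0.023],[0,0.008,0],-1],[[-0.008,0,-0.023],[0,0.008,0],-1],[[-0.008,0,-0.022],[0,0.008,0],-1],[[-0.008,0,-0.023],[0,0.007,0],-1],[[0,0,0],[0,0,0],-1],[[0,0,0],[0,0,0],-1]])

```text
time_s: 17.25
tool_pos: [0.5886, -0.0417, 0.2507]
orientation: [0.093, 0.967, 0.023, -0.238]
force: [-6.4, -7.5, 0.8]
finger_gap: 0.0293
gripper_force: 61.6
```

```bash
python3 - <<'E'
from lid import *
p,Q=cur();s=env.get_state()
v0=np.array([.5352,-.0312,.1518])-H;v1=p-H;ex=E(2,yaw)[:,0]
ang=lambda v:np.arctan2(v[2],-v@ex)
print(p,'lid est',ang(v1)-ang(v0),'tool rot',np.linalg.norm(R.from_matrix(Q.T@R.from_quat([.096,.994,-.004,.049]).as_matrix()).as_rotvec()),'mark',mark,'r',np.linalg.norm(v0),np.linalg.norm(v1))
d=save('scene','pics/s7.png');im=cv2.resize(d['img'][130:340,110:390],(800,600),interpolation=cv2.INTER_CUBIC)
cv2.imwrite('pics/m7.png',cv2.cvtColor(im,cv2.COLOR_RGB2BGR))
E
```

```text
[ 0.5886 -0.0417  0.2507] lid est 0.5761265022516064 tool rot 0.5802536583623279 mark 0.5794276051732152 r 0.19891306379982718 0.1985424725107151
```

View pics/m7.png

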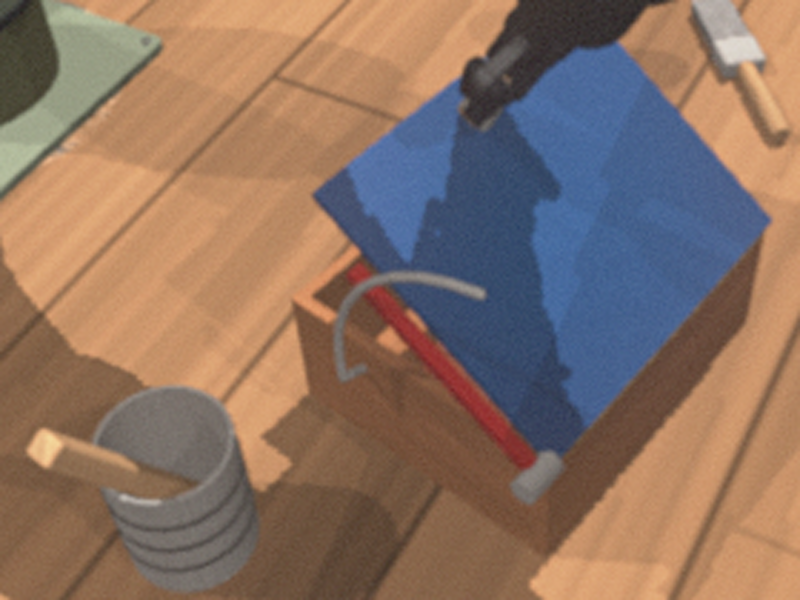

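```bash
python3 - <<'E'
from lid import *
S=load('pics/s7.npy')
px=lambda u,v:np.array([110+(u+.5)*.35-.5,130+(v+.5)*.35-.5])
def pt(th,r,yy,z): return H+E(2,yaw)@(E(1,th)@np.array([-r,yy,z]))
o=proj(S,pt(.5794,.22,-.13,.01))[0]; print('lid corner pred',o,'obs',px(315,195))
def ang(uv0,uv1): d=uv1-uv0; return np.arctan2(d[1],d[0])
# slope comparison: observed edge/bar direction in image -> angle
for nm,yy,z,a,b,r0,r1 in [('lid',-.13,.01,(315,195),(560,455),.22,.01),('mark',-.141,0,(357,272),(530,462),.17,.02)]:
    ob=ang(px(*a),px(*b)); g=np.linspace(.35,.85,501)
    m=[ang(proj(S,pt(t,r0,yy,z))[0],proj(S,pt(t,r1,yy,z))[0]) for t in g]
    m2=[np.linalg.norm(proj(S,pt(t,r0,yy,z))[0]-px(*a)) for t in g]
    print(nm,'slope fit',g[np.argmin(abs(np.array(m)-ob))],'tip fit',g[np.argmin(m2)],min(m2))
E
```

```text
lid corner pred [219.5794 196.9185] obs [219.925 197.925]
lid slope fit 0.514 tip fit 0.572 0.9598521158746547
mark slope fit 0.552 tip fit 0.607 1.5405032544420216
```

Both fits put the marker about 0.035 rad above the lid, so I'll raise the lid by about 0.025 rad.

Emit:
servo_tool(targets=[[[-0.004,0,-0.012],[0,0.004,0],-1],[[0,0,0],[0,0,0],-1],[[0,0,0],[0,0,0],-1],[[0,0,0],[0,0,0],-1],[[0,0,0],[0,0,0],-1],[[0,0,0],[0,0,0],-1]])

```text
time_s: 18.05
tool_pos: [0.5922, -0.0424, 0.2543]
orientation: [0.092, 0.964, 0.024, -0.25]
force: [-5.6, -7.7, 0.7]
finger_gap: 0.0291
gripper_force: 61.5
```

```bash
python3 - <<'E'
from h import *
s=env.get_state();print(s['tool_pos'],s['gripper_force'],abs(s['qvel']).max())
print(env.hand_in())
E
```

```text
[ 0.59220656 -0.04239243  0.25425334] 61.51398003101349 0.0015166029518654711
the job is handed in; nothing more can be done
None
```

I handed the job in at about 18 s with the stick leaning in the upright tin and the gripper holding the lid still by its handle, within about 0.02 rad of the red arm by my camera estimate; no verdict came back.

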